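Take a plate temperature with the sprung surface thermometer

TASK

Check the griddle with the surface thermometer: take it gently by its housing, draw it straight up out of its stand, and set its sprung tip down inside the ring engraved on the sloping steel plate, square to the plate and pressed lightly so that the tip gives about half way. Touch the griddle with nothing but the tip and only at the ring, never push hard, and leave everything else where it stands. Keep it so for two seconds while the reading settles, and finish still holding it there: do not put it down or let go.

Things in the scene. Friction and masses are not known exactly. Their poses are not given: they have to be found in the camera images.
- thermometer: Surface thermometer, loose, about 0.1 kg, 172 mm long, upright in its stand, tip down. Origin: centre of the tip's face when fully out; z up along the shaft. White housing 24 mm thick (x), 38 mm wide (y), 98 to 172 mm above the origin; display on -x; below it a grey collar (66 to 76 mm), 10 mm steel shaft, sprung tip. Grip across x near the top, at most about 50 N: thin housing.
- thermo_grip (a point): Point on the thermometer's axis between the rubber strips, 152 mm above its origin, 20 mm below the top of the housing; axes as the thermometer's.
- thermo_tip (a point): Centre of the flat face of the copper contact disc, 14 mm across, at the end of the thermometer. It moves with the sprung tip.
- sprung_tip (a joint): How far the sprung tip is pushed into the shaft, m: 0 fully out, 0.012 at the inner stop; half way is 0.006. The spring starts at 1.4 N and rises 0.35 N per mm (3.5 N half way, 5.6 N at the stop).
- stand: Steel stand, loose, 0.6 kg: round foot 84 mm across, 12 mm high, with an upright tube 34 mm across, rim 86 mm above the worktop. The shaft hangs in its bore (19 mm wide), the collar rests on the rim: the thermometer's origin is 20 mm above the stand's; lift it straight up 70 mm or more to clear the rim. Origin: centre of the underside, z up.
- griddle: Tabletop griddle, fixed: black case 290 mm (y) by 198 mm (x), 331 mm over the side grips, dial strip on the right (-y). The steel plate slopes 12 degrees down to the front (-x): 41 mm high in front, 83 mm at the back; gutter in front, splash guard 22 mm above the plate at the back, 19 mm at the sides. Origin: centre of the underside, z up.
- test_ring (a point): Centre of the dark ring (32 mm outside, 25 mm inside, with four ticks) engraved in the middle of the griddle's steel plate, on the plate's surface, about 65 mm above the worktop. Its z is the plate's normal (12 degrees off vertical, leaning to the griddle's front), its x points up the slope to the back, its y along the plate to the left.
- salt_shaker: Glass salt shaker, 44 mm across, 90 mm high, loose bystander in front of the kettle, between stand and griddle. Origin: centre of the underside.
- pepper_mill: Wooden pepper mill, 58 mm across, 170 mm high, loose bystander. Origin: centre of the underside.
- sugar_jar: Glass jar with a gold lid, 63 mm across, 110 mm high, loose bystander. Origin: centre of the underside.
- oil_bottle: Tall dark oil bottle, 61 mm across, 268 mm high, loose bystander at the right. Origin: centre of the underside.
- mug: White mug, 92 mm across, 107 mm high, on a wooden coaster, loose bystander at the right. Origin: centre of the underside.
- kettle: Electric kettle on its black power base, 150 mm across, 216 mm over spout and handle, its top 225 mm above the worktop, fixed. It stands at the back between stand and griddle, black handle to the front left, reaching 110 mm from its axis: carry the thermometer round in front of it. Origin: centre of its underside, 23 mm up.
There are look-alikes about, which are no part of the job. What is shaped like the thermometer but purple is not meant.

How it is judged (in metres and radians):
On the way, in this order (a step that is already met when the one before it is completed fails the run):
1. the thermometer is held clear above its stand (z of thermo_tip in the frame of stand above 0.088 m and contact force between the fingers and thermometer above 3 N and contact force between thermometer and stand below 0.1 N), for 0.1 s.
2. the tip rests in the ring, square to the plate and lightly pressed, for two seconds (distance between thermo_tip and test_ring below 0.011 m and angle between the z axis of thermometer and the z axis of test_ring, either way round below 0.1 rad and value of joint sprung_tip between 0.0025 and 0.0105 m and contact force between thermometer and griddle between 1 and 8 N), for 2 s.
At the end, for the whole second after the job is handed in: Still held at rest: tip within 11 mm of the ring's centre, axis within 0.10 rad (6 degrees) of the plate's normal, sprung tip pushed in 2.5 to 10.5 mm, pressing with 1 to 8 N; clear of the stand, which stands upright within 40 mm of its place (all of step 2 and contact force between the fingers and thermometer above 3 N and contact force between thermometer and stand below 0.1 N and linear speed of thermometer below 0.02 m/s and angle between stand's own z axis and vertical below 0.1 rad and distance of stand from where it was at the start of the episode below 0.04 m); the arm keeps its last pose, push and grip.
It fails at once if the thin housing is squeezed too hard (over 75 N on each side) (contact force between the fingers and thermometer above 150 N).
It fails at once if the thermometer is pushed hard on the griddle (over 15 N) (contact force between thermometer and griddle above 15 N).
It fails at once if the griddle is touched by the arm or gripper, or by the thermometer more than 30 mm from the ring's centre ((contact force between thermometer and griddle above 0.5 N and distance between thermo_tip and test_ring above 0.03 m) or contact force between the arm and griddle above 1 N).
It fails at once if the stand is shoved over 40 mm or tipped (distance of stand from where it was at the start of the episode above 0.04 m or angle between stand's own z axis and vertical above 0.25 rad).
It fails at once if a bystander is moved more than 20 mm (distance of any of salt_shaker, pepper_mill, sugar_jar, oil_bottle, mug from where it was at the start of the episode above 0.02 m).
It also fails if it takes over 48 s, if anything falls off the work surface, if the arm or the gripper's body presses on something with over 40 N, if the wrist force passes 120 N, or if a joint passes its speed limit or range.

ROBOT

A 7-joint arm with a two-finger parallel gripper is mounted at the origin on a cart in front of the work surface, level with it; the furniture and walls round the work are solid. World frame = base frame: x ahead of the robot, y to its left, z up, the work surface at z = 0. Lengths are in m, angles in degrees, forces in N, time in s.
With the tool pointing down it reaches from about 0.425 to 0.875 m from the base axis. Payload 4.7 kg.
Tool frame: the origin (TCP) lies between the finger pads; the fingertips stand 8 mm ahead of it and the grasp point (between the pads) lies 11 mm behind it; z points along the fingers, y is the line along which they close (so a half turn about z gives the same grasp; the last joint's range is limited). The gripper opens to 87 mm and grips with 3 to 60 N. Pads are 19 mm wide; open, the fingers measure 117 mm over their backs; the gripper's body (75 mm by 190 mm) begins 51 mm behind the grasp point.
Start: joints at [73.115, 18.392, -4.016, 83.108, 1.295, 78.541, -3.26], TCP at [0.198, -0.619, 0.231] pointing down, gripper open.
Joint ranges: [-163.93, 163.93], [-17.29, 119.83], [-79.2, 71.16], [3.27, 140.29], [-89.18, 269.18], [5.43, 117.66], [-154.24, 154.24]. Speed limits (degrees/s): [147.25, 147.25, 180, 180, 180, 180, 180].

INTERFACE

Orientations are given as [roll, pitch, yaw] about the fixed x, y, z axes, in that order (R = Rz(yaw) Ry(pitch) Rx(roll)).
In Python, from cell import env, viewer gives the robot as it stands. The module is installed in compiled form; this text tells all that it offers.
- The arm moves only by the tool arm_command, never from a script. Its argument "series" is a list of rows, each a list of 2 entries, a list of its own where there are three numbers: the shift along the tool's x, y, z in mm, then the turn about the tool's z in rad. A call has exactly 5 rows; each row is the pose to reach, as a shift and turn from the pose commanded when the call began, along the tool's axes at that moment; what a row does not reach only later rows make up. A row lasts 1/10 s, in which the tool goes at most 50 mm and 8.59 degrees, less where a joint would pass 70% of its speed; a pose out of reach is approached as far as the arm can. A call with a gripper value outside its range is refused whole. "grip" is the gripper command: -1 is fully open, 1 is shut, values between are in proportion, set as the call begins (left out, the last holds). The fingers move at their own pace and stop on an object; "grip_force" is the grip in N (left out, the last holds). Time passes only in rows, so rows that repeat a pose let the fingers close, or fill a call up. It gives the time, the measured TCP pose, the force, the opening and the grip force at its end, in the units of the state.
- env.get_obs(): the state, without advancing time (a new reading comes with each control period).
- viewer.read_camera(name): name is "scene" or "side" or "wrist"; returns (picture, depth): 420x560x3 uint8, blue, green, red; 420x560 float32, m along the optical axis (not along the pixel's ray), 0 where there is no reading.
- viewer.calibration(name): a dict with "K" (3x3 intrinsics, pixels), "T" (4x4, takes a point from camera to world coordinates); the wrist camera has in their place "hand_eye" (4x4, takes a point from camera to tool coordinates, whose origin is the TCP and whose axes are the flange's). Camera axes: x right, y up, looking along -z (the intrinsics and any distortion apply to the point x, -y, -z); pixel columns grow to the right and rows downward; lengths in m; the calibration is good to about 2 mm. A picture is of the moment at which its call begins: read the wrist's pose just before it. calibration takes no time and is no camera call.
- env.sign_off(): hands the job in; it is judged then, once.
The state is a dict: "time_s": time; "qpos": joint angles; "joint_velocities": joint speeds; "effort": joint torques, N m; "tool_pos": TCP position; "tool_rot": TCP orientation; "force": force on the tool from outside, world axes, zero at the start; "wrist_torque": the same for the moment, N m; "grip_width": finger opening in m; "grasp_force": force on a finger pad.
Only numpy, scipy, OpenCV 4.12 (cv2) and the standard library are available. Lean on these libraries where they do the work, as an engineer would, in place of code of your own. Each camera call takes 0.05 s, during which the arm holds its last target. There are 200 camera calls.

## Working session

There is one attempt and no reset: what is moved stays moved. The work goes in short steps, Python scripts to look and compute and a tool call to move; the robot and the scene stay as the last step left them, time stands still between calls to the robot, and variables do not carry over. Pictures are saved under pics/ and viewed, at most 10 in all, crops included, and the job is handed in when it is done.

Besides the shell and the picture viewer there is one more tool, called after "Call:" as name([rows], argument=value, ...), one row to a line, values as JSON. arm_command: Moves the arm, as the interface text tells. Its arguments: {"type":"object","properties":{"series":{"type":"array"},"grip":{"type":"number"},"grip_force":{"type":"number"}},"required":["series"]}

```bash
mkdir -p pics; cat > h.py <<'E'
import numpy as np, cv2
from cell import env, viewer
from scipy.spatial.transform import Rotation as R
def pose():
    o=env.get_obs(); return np.array(o["tool_pos"]),R.from_euler('xyz',o["tool_rot"],degrees=True).as_matrix(),o
def cloud(name):
    p,r,o=pose(); im,d=viewer.read_camera(name); c=viewer.calibration(name)
    K=np.array(c["K"]); 
    if "T" in c: T=np.array(c["T"])
    else:
        W=np.eye(4); W[:3,:3]=r; W[:3,3]=p; T=W@np.array(c["hand_eye"])
    v,u=np.mgrid[:d.shape[0],:d.shape[1]]
    X=np.stack([(u-K[0,2])/K[0,0]*d,-(v-K[1,2])/K[1,1]*d,-d],-1)
    P=X@T[:3,:3].T+T[:3,3]; P[d==0]=np.nan
    return im,d,P,T,K
E
python3 - <<'E'
from h import *
p,r,o=pose(); print(o); 
for n in ("scene","side"):
    im,d,P,T,K=cloud(n); cv2.imwrite(f"pics/{n}.png",im); np.save(f"{n}.npy",P); print(n,T.round(3).tolist(),K.tolist(),viewer.calibration(n).keys())
im,d,P,T,K=cloud("wrist"); cv2.imwrite("pics/w0.png",im); print(viewer.calibration("wrist"))
E
```

```text
{'time_s': 0.0, 'qpos': array([73.1147627 , 18.44018288, -4.01749834, 83.17511661,  1.29557815,
       78.54164373, -3.25959915]), 'joint_velocities': array([-0.14160714,  0.02532736,  0.03409745, -0.00735515,  0.02133732,
        0.04220558, -0.06027735]), 'effort': array([ 2.33634746e-04, -4.91279769e+01, -4.03612750e-01, -3.12521517e+01,
       -6.37101755e-02,  4.36884561e-02,  1.62156934e-04]), 'tool_pos': array([ 0.19734939, -0.61874248,  0.22944717]), 'tool_rot': array([-1.79888343e+02,  5.74997747e-03,  1.76973801e+01]), 'force': array([-0.16497807, -0.25083941, -0.27643153]), 'wrist_torque': array([0.00413714, 0.01023682, 0.05233109]), 'grasp_force': 0.0, 'grip_width': 0.08677540160840244}
scene [[-0.471, 0.524, -0.71, -0.463], [-0.882, -0.262, 0.391, 0.394], [0.019, 0.811, 0.585, 0.944], [0.0, 0.0, 0.0, 1.0]] [[407.06170991029035, 0.0, 276.04032856432536], [0.0, 407.06170991029035, 216.617907189844], [0.0, 0.0, 1.0]] dict_keys(['K', 'T'])
side [[-0.83, 0.199, -0.521, -0.279], [-0.558, -0.303, 0.772, 1.013], [-0.004, 0.932, 0.362, 0.697], [0.0, 0.0, 0.0, 1.0]] [[435.3768471683118, 0.0, 282.2081014345865], [0.0, 435.3768471683118, 201.42239120672556], [0.0, 0.0, 1.0]] dict_keys(['K', 'T'])
{'K': array([[365.73970131,   0.        , 278.38336981],
       [  0.        , 365.73970131, 208.0174667 ],
       [  0.        ,   0.        ,   1.        ]]), 'hand_eye': array([[ 1.25926668e-03,  9.69702453e-01,  2.44285832e-01,
         6.60857396e-02],
       [ 9.99998701e-01, -1.46689553e-03,  6.68017231e-04,
        -1.08400717e-03],
       [ 1.00611974e-03,  2.44284673e-01, -9.69703040e-01,
        -1.54206428e-01],
       [ 0.00000000e+00,  0.00000000e+00,  0.00000000e+00,
         1.00000000e+00]])}
```

View pics/scene.png

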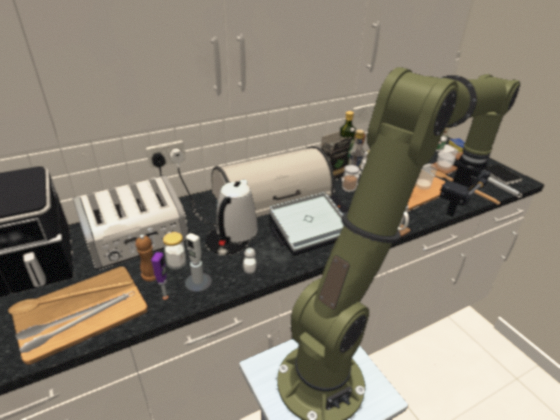

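View pics/side.png

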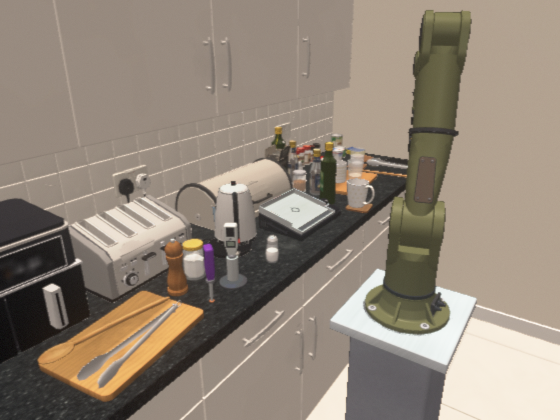

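The scene view shows the white thermometer at (194,248), its stand foot at (197,282), and the ring at (308,218). In the side view they are at (231,238), (233,280) and (295,210). The purple look-alike stands to the left of the stand, and the salt shaker is at (250,262).

```bash
python3 - <<'E'
from h import *
S=np.load("scene.npy"); D=np.load("side.npy")
def q(A,u,v): return np.nanmedian(A[v-1:v+2,u-1:u+2].reshape(-1,3),0).round(3)
for n,A,pts in (("scene",S,[(194,237),(194,248),(197,268),(190,285),(208,285),(308,218),(290,225),(325,210),(250,262),(146,245),(174,240),(238,190)]),("side",D,[(231,228),(231,248),(232,265),(233,282),(295,210),(272,255),(175,245),(209,250)])):
    for a in pts: print(n,a,q(A,*a))
# stand+thermo cluster seen from both
for A,n in((S,'s'),(D,'d')):
    P=A.reshape(-1,3); P=P[np.isfinite(P).all(1)]
    c=q(S,194,248)[:2]
    m=(np.linalg.norm(P[:,:2]-c,axis=1)<.06)
    for lo,hi in((.006,.016),(.03,.08),(.125,.18),(.18,.2)):
        Q=P[m&(P[:,2]>lo)&(P[:,2]<hi)]
        if len(Q): print(n,lo,len(Q),Q.min(0).round(3),Q.max(0).round(3),Q.mean(0).round(3))
for n in("scene","side"):
    im=cv2.imread(f"pics/{n}.png"); u,v=((197,260) if n=="scene" else (231,255))
    c=im[v-55:v+45,u-60:u+60]; c=cv2.resize(c,None,fx=4,fy=4,interpolation=cv2.INTER_CUBIC); cv2.imwrite(f"pics/{n}_c.png",c)
a=cv2.imread("pics/scene_c.png");b=cv2.imread("pics/side_c.png")
cv2.imwrite("pics/both.png",cv2.resize(np.hstack([a,b]),(800,333)))
E
```

```text
scene (194, 237) [0.469 0.156 0.192]
scene (194, 248) [0.457 0.161 0.161]
scene (197, 268) [0.459 0.16  0.077]
scene (190, 285) [0.466 0.188 0.011]
scene (208, 285) [0.442 0.136 0.008]
scene (308, 218) [ 0.544 -0.294  0.066]
scene (290, 225) [ 0.538 -0.215  0.063]
scene (325, 210) [ 0.555 -0.377  0.068]
scene (250, 262) [ 0.437 -0.008  0.052]
scene (146, 245) [0.553 0.281 0.147]
scene (174, 240) [0.582 0.192 0.111]
scene (238, 190) [ 0.612 -0.05   0.216]
side (231, 228) [0.467 0.168 0.183]
side (231, 248) [0.471 0.167 0.119]
side (232, 265) [0.468 0.171 0.064]
side (233, 282) [0.463 0.175 0.012]
side (295, 210) [ 0.542 -0.289  0.064]
side (272, 255) [0.443 0.003 0.032]
side (175, 245) [0.562 0.294 0.156]
side (209, 250) [0.445 0.282 0.168]
s 0.006 262 [0.431 0.118 0.006] [0.509 0.199 0.016] [0.462 0.16  0.011]
s 0.03 128 [0.454 0.141 0.03 ] [0.478 0.174 0.079] [0.461 0.16  0.055]
s 0.125 181 [0.45  0.139 0.125] [0.487 0.175 0.18 ] [0.463 0.16  0.153]
s 0.18 92 [0.451 0.142 0.18 ] [0.489 0.174 0.195] [0.467 0.159 0.189]
d 0.006 240 [0.435 0.121 0.006] [0.514 0.201 0.016] [0.467 0.17  0.01 ]
d 0.03 177 [0.457 0.148 0.031] [0.491 0.179 0.08 ] [0.468 0.169 0.055]
d 0.125 236 [0.454 0.145 0.125] [0.487 0.18  0.18 ] [0.469 0.168 0.153]
d 0.18 81 [0.456 0.144 0.18 ] [0.495 0.179 0.193] [0.471 0.164 0.188]
```

View pics/both.png

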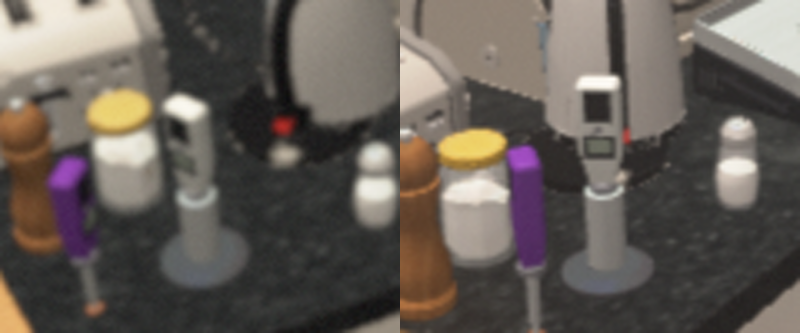

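```bash
cat >> h.py <<'E'
def shift(target,yaw=None):
    p,r,o=pose(); s=r.T@(np.array(target)-p)*1000
    y0=np.degrees(np.arctan2(r[1,0],r[0,0])); t=0 if yaw is None else np.radians((y0-yaw+90)%180-90)
    print("t",round(float(o['time_s']),2),"TCP",p.round(4),"rpy",o["tool_rot"].round(1),"shift mm",s.round(1),"turn",round(float(t),3),"F",o["force"].round(1))
E
python3 - <<'E'
from h import *
# plane of the plate, from both cams
for n in("scene","side"):
    P=np.load(n+".npy").reshape(-1,3); P=P[np.isfinite(P).all(1)]
    P=P[(np.linalg.norm(P[:,:2]-[.545,-.291],axis=1)<.06)&(P[:,2]<.1)]
    for k in range(3):
        A=np.c_[P[:,:2],np.ones(len(P))]; c=np.linalg.lstsq(A,P[:,2],rcond=None)[0]; e=P[:,2]-A@c; P=P[abs(e)<2*e.std()]
    print(n,c.round(3),"tilt",np.degrees(np.arctan(np.hypot(*c[:2]))),"uphill yaw",np.degrees(np.arctan2(c[1],c[0])),"z at ring",c@[.545,-.291,1],e.std(),len(P))
    P=np.load(n+".npy").reshape(-1,3); P=P[np.isfinite(P).all(1)]
    Q=P[(P[:,2]>.24)&(P[:,2]<.29)&(P[:,1]>-.8)&(P[:,1]<.3)&(P[:,0]>.3)]; print(np.round(np.percentile(Q,[2,50,98],axis=0),3) if len(Q) else None)
shift([.198,-.619,.4]); shift([.49,-.31,.4])
E
```

```text
scene [ 0.208 -0.01  -0.05 ] tilt 11.740321973235627 uphill yaw -2.807225681240252 z at ring 0.06577692883174113 0.0020614372695874315 552
[[ 0.921 -0.768  0.241]
 [ 0.995 -0.152  0.265]
 [ 1.003  0.284  0.289]]
side [ 0.219 -0.003 -0.056] tilt 12.327964999034082 uphill yaw -0.7326025903287143 z at ring 0.06401176497184957 0.0016241108877597613 354
[[ 0.561 -0.751  0.241]
 [ 0.998 -0.078  0.264]
 [ 1.005  0.288  0.289]]
t 0.15 TCP [ 0.1974 -0.6189  0.2297] rpy [-179.9    0.    17.7] shift mm [   0.5    0.  -170.3] turn 0.0 F [0.7 0.  1.1]
t 0.15 TCP [ 0.1974 -0.6189  0.2297] rpy [-179.9    0.    17.7] shift mm [ 372.6 -205.6 -170. ] turn 0.0 F [0.7 0.  1.1]
```

Call:
arm_command([
  [[0,0,-40],0],
  [[0,0,-80],0],
  [[0,0,-120],0],
  [[0,0,-160],0],
  [[0,0,-170],0],
], grip=-1)

```text
time_s: 0.65
tool_pos: [0.1979, -0.6202, 0.406]
tool_rot: [179.6, -0.0, 17.7]
force: [0.4, -0.3, -0.2]
grip_width: 0.0868
grasp_force: 0.0
```

Call:
arm_command([
  [[40,-22,0],0.04],
  [[80,-44,0],0.08],
  [[120,-66,0],0.12],
  [[160,-88,0],0.16],
  [[195,-107,0],0.2],
])

```text
time_s: 1.15
tool_pos: [0.3523, -0.4557, 0.3998]
tool_rot: [-179.9, 0.0, 6.2]
force: [-0.5, -0.4, 0.6]
grip_width: 0.0872
grasp_force: 0.0
```

```bash
python3 -c "
from h import *
shift([.53,-.291,.36],-2)"
```

```text
t 1.15 TCP [ 0.3523 -0.4557  0.3998] rpy [-179.9    0.     6.2] shift mm [ 194.5 -144.4   39.9] turn 0.144 F [-0.5 -0.4  0.6]
```

Call:
arm_command([
  [[38,-28,5],0.03],
  [[76,-56,10],0.06],
  [[114,-84,20],0.1],
  [[152,-112,30],0.14],
  [[194,-144,40],0.144],
])

```text
time_s: 1.65
tool_pos: [0.526, -0.2952, 0.36]
tool_rot: [180.0, 0.1, -2.1]
force: [1.2, -0.0, 0.0]
grip_width: 0.0869
grasp_force: 0.0
```

Call:
arm_command([
  [[0,0,0],0],
  [[0,0,0],0],
  [[0,0,0],0],
  [[0,0,0],0],
  [[0,0,0],0],
])

```text
time_s: 2.15
tool_pos: [0.5245, -0.2978, 0.3615]
tool_rot: [180.0, -0.0, -2.2]
force: [0.2, -0.3, -0.4]
grip_width: 0.087
grasp_force: 0.0
```

```bash
python3 -c "
from h import *
im,d,P,T,K=cloud('wrist'); cv2.imwrite('pics/w1.png',im); np.save('w1.npy',P); shift([.47,.1,.4],48)"
```

```text
t 2.2 TCP [ 0.5247 -0.2975  0.3615] rpy [180.   -0.   -2.1] shift mm [ -69.4 -395.2  -38.7] turn -0.875 F [ 0.1 -0.3  1.2]
```

View pics/w1.png

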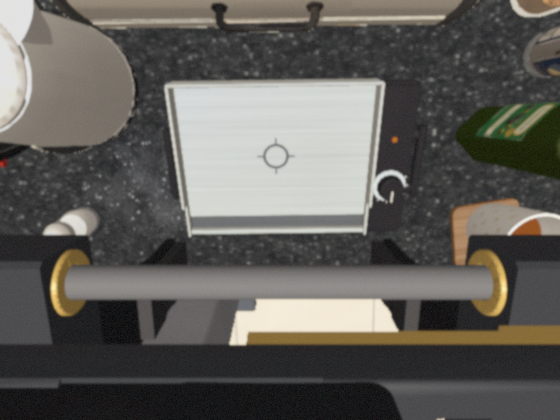

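The ring's centre is at pixel (276,156), and the griddle's edges run level in the picture, so its yaw matches the tool's.

```bash
python3 -c "
from h import *
P=np.load('w1.npy'); im=cv2.imread('pics/w1.png'); g=cv2.cvtColor(im,cv2.COLOR_BGR2GRAY)
g=g.astype(float); w=np.zeros_like(g); s=(slice(135,178),slice(255,298)); w[s]=g[s]<165; v,u=np.nonzero(w); cu,cv_=u.mean(),v.mean(); print(cu,cv_,len(u),u.min(),u.max(),v.min(),v.max())
print('ring',np.nanmedian(P[154:159,274:279].reshape(-1,3),0))
Q=P[110:200,200:350].reshape(-1,3);Q=Q[np.isfinite(Q).all(1)]
A=np.c_[Q[:,:2],np.ones(len(Q))];c=np.linalg.lstsq(A,Q[:,2],rcond=None)[0];print(c,np.degrees(np.arctan(np.hypot(*c[:2]))),np.degrees(np.arctan2(c[1],c[0])))
"
```

```text
275.5 155.91358024691357 162 262 289 143 169
ring [ 0.54253888 -0.29443795  0.064747  ]
[ 0.21229502 -0.0036503  -0.0514518 ] 11.987382150658483 -0.9850725724705253
```

Call:
arm_command([
  [[-7,-45,-8],-0.11],
  [[-14,-90,-16],-0.22],
  [[-21,-135,-24],-0.33],
  [[-28,-180,-32],-0.44],
  [[-35,-225,-40],-0.55],
])

```text
time_s: 2.7
tool_pos: [0.4976, -0.069, 0.4019]
tool_rot: [179.9, -0.0, 29.7]
force: [0.1, 1.0, -0.0]
grip_width: 0.0871
grasp_force: 0.0
```

```bash
python3 -c "
from h import *
shift([.42,.1,.4],48)"
```

```text
t 2.7 TCP [ 0.4976 -0.069   0.4019] rpy [179.9  -0.   29.7] shift mm [  16.2 -185.3    1.7] turn -0.32 F [ 0.1  1.  -0. ]
```

Call:
arm_command([
  [[8,-40,0],-0.07],
  [[16,-80,0],-0.14],
  [[24,-120,0],-0.21],
  [[32,-160,0],-0.28],
  [[43,-196,0],-0.32],
])

```text
time_s: 3.2
tool_pos: [0.4382, 0.1229, 0.4018]
tool_rot: [179.9, -0.0, 47.9]
force: [0.7, -0.4, -0.7]
grip_width: 0.0871
grasp_force: 0.0
```

Call:
arm_command([
  [[0,0,0],0],
  [[0,0,0],0],
  [[0,0,0],0],
  [[0,0,0],0],
  [[0,0,0],0],
])

```text
time_s: 3.7
tool_pos: [0.4396, 0.1203, 0.4011]
tool_rot: [-180.0, 0.0, 47.7]
force: [-0.1, -0.2, -0.5]
grip_width: 0.0873
grasp_force: 0.0
```

```bash
python3 -c "
from h import *
im,d,P,T,K=cloud('wrist'); cv2.imwrite('pics/w2.png',im); np.save('w2.npy',P); shift([.47,.16,.3],48)"
```

```text
t 3.75 TCP [0.4395 0.1205 0.4011] rpy [-180.     0.    47.7] shift mm [ 49.7  -3.9 101.1] turn -0.005 F [ 0.4 -0.2 -0.4]
```

View pics/w2.png

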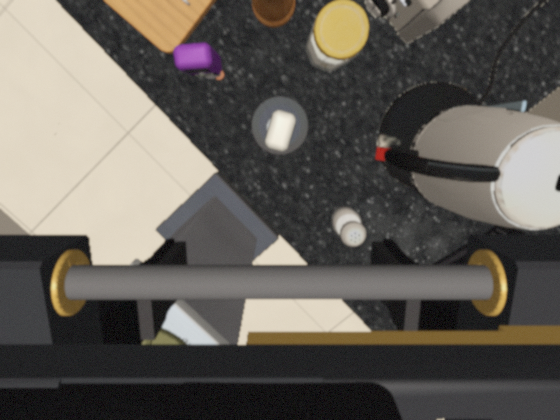

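The white housing's top is near (281,130), its long side about 20° off the tool's x axis. The purple decoy at (195,56) and the jar at (340,30) lie farther off.

```bash
python3 -c "
from h import *
P=np.load('w2.npy')
m=np.zeros(P.shape[:2],bool); m[100:165,255:310]=True
with np.errstate(invalid='ignore'): m&=(P[...,2]>.182)
Q=P[m]; print(len(Q),np.percentile(Q,[2,50,98],axis=0).round(4))
(c,wh,a)=cv2.minAreaRect((Q[:,:2]*1000).astype(np.float32)); print(c,wh,a, 'box', cv2.boxPoints((c,wh,a)).round(1).tolist())
e,v=np.linalg.eigh(np.cov(Q[:,:2].T)); y=np.degrees(np.arctan2(v[1,1],v[0,1])); print(Q.mean(0),'long-axis yaw',y)
a=np.degrees(np.arctan2(v[1,1],v[0,1]))
shift([c[0]/1000,c[1]/1000,.25],y)
"
```

```text
916 [[0.4578 0.1442 0.1858]
 [0.4751 0.1592 0.1913]
 [0.4922 0.1741 0.1935]]
(474.7567443847656, 158.90512084960938) (37.96851348876953, 24.704126358032227) 31.433019638061523 box [[452.1000061035156, 159.5], [465.0, 138.5], [497.3999938964844, 158.3000030517578], [484.5, 179.3000030517578]]
[0.47506529 0.15920011 0.19077968] long-axis yaw -148.7122285498646
t 3.75 TCP [0.4395 0.1205 0.4011] rpy [-180.     0.    47.7] shift mm [ 52.1   0.3 151.1] turn 0.287 F [ 0.4 -0.2 -0.4]
```

Call:
arm_command([
  [[13,0,35],0.07],
  [[26,0,70],0.14],
  [[39,0,105],0.21],
  [[52,0,140],0.287],
  [[52,0,151],0.287],
])

```text
time_s: 4.25
tool_pos: [0.4727, 0.1601, 0.2466]
tool_rot: [-179.8, 0.3, 31.4]
force: [-0.6, -0.4, -0.0]
grip_width: 0.087
grasp_force: 0.0
```

Call:
arm_command([
  [[0,0,0],0],
  [[0,0,0],0],
  [[0,0,0],0],
  [[0,0,0],0],
  [[0,0,0],0],
])

```text
time_s: 4.75
tool_pos: [0.4746, 0.1599, 0.2513]
tool_rot: [179.9, -0.1, 31.4]
force: [0.2, 0.5, 0.2]
grip_width: 0.0875
grasp_force: 0.0
```

```bash
python3 -c "
from h import *
shift([.475,.159,.161],31.4)"
```

```text
t 4.75 TCP [0.4746 0.1599 0.2513] rpy [ 1.799e+02 -1.000e-01  3.140e+01] shift mm [-0.2  0.9 90.3] turn -0.0 F [0.2 0.5 0.2]
```

Call:
arm_command([
  [[0,1,25],0],
  [[0,1,50],0],
  [[0,1,70],0],
  [[0,1,84],0],
  [[0,1,90],0],
])

```text
time_s: 5.25
tool_pos: [0.4741, 0.1589, 0.1592]
tool_rot: [-180.0, 0.1, 31.4]
force: [-0.7, 0.6, 0.5]
grip_width: 0.0871
grasp_force: 0.0
```

Call:
arm_command([
  [[0,0,0],0],
  [[0,0,0],0],
  [[0,0,0],0],
  [[0,0,0],0],
  [[0,0,0],0],
], grip=1, grip_force=15)

```text
time_s: 5.75
tool_pos: [0.4749, 0.1592, 0.1607]
tool_rot: [180.0, -0.0, 31.4]
force: [0.0, 0.3, 0.5]
grip_width: 0.0549
grasp_force: 0.0
```

Call:
arm_command([
  [[0,0,0],0],
  [[0,0,0],0],
  [[0,0,0],0],
  [[0,0,0],0],
  [[0,0,0],0],
])

```text
time_s: 6.25
tool_pos: [0.4745, 0.1591, 0.1601]
tool_rot: [-180.0, 0.0, 31.4]
force: [0.2, 0.2, -2.4]
grip_width: 0.0241
grasp_force: 15.0
```

Call:
arm_command([
  [[0,0,-10],0],
  [[0,0,-30],0],
  [[0,0,-60],0],
  [[0,0,-90],0],
  [[0,0,-120],0],
])

```text
time_s: 6.75
tool_pos: [0.4744, 0.1593, 0.282]
tool_rot: [180.0, -0.0, 31.4]
force: [0.8, 0.3, -1.3]
grip_width: 0.0241
grasp_force: 15.0
```

Call:
arm_command([
  [[0,0,-25],0],
  [[0,0,-50],0],
  [[0,0,-50],0],
  [[0,0,-50],0],
  [[0,0,-50],0],
])

```text
time_s: 7.25
tool_pos: [0.474, 0.1589, 0.3291]
tool_rot: [-180.0, 0.1, 31.4]
force: [-0.3, 0.3, -1.1]
grip_width: 0.0237
grasp_force: 15.0
```

```bash
python3 -c "
from h import *
im,d=viewer.read_camera('side'); cv2.imwrite('pics/s3.png',cv2.resize(im[100:320,130:350],None,fx=2.5,fy=2.5))
shift([.43,.02,.34],10); shift([.44,-.29,.34],-2)"
```

```text
t 7.3 TCP [0.474  0.1589 0.3289] rpy [-1.80e+02  1.00e-01  3.14e+01] shift mm [-109.9   95.7  -10.9] turn 0.373 F [-0.1  0.1 -1.1]
t 7.3 TCP [0.474  0.1589 0.3289] rpy [-1.80e+02  1.00e-01  3.14e+01] shift mm [-262.8  365.5  -10.7] turn 0.583 F [-0.1  0.1 -1.1]
```

View pics/s3.png

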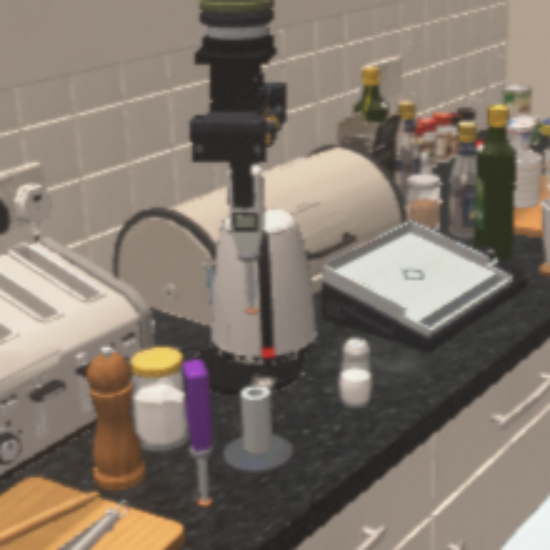

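The thermometer is held upright, clear above its stand. Next I carry it round in front of the kettle.

Call:
arm_command([
  [[-22,19,-2],0.075],
  [[-44,38,-4],0.15],
  [[-66,57,-6],0.225],
  [[-88,76,-8],0.3],
  [[-110,96,-11],0.373],
])

```text
time_s: 7.8
tool_pos: [0.4296, 0.0189, 0.3402]
tool_rot: [-180.0, 0.1, 9.9]
force: [0.5, -0.3, -1.6]
grip_width: 0.024
grasp_force: 15.0
```

```bash
python3 -c "
from h import *
shift([.50,-.29,.34],-1.5)"
```

```text
t 7.8 TCP [0.4296 0.0189 0.3402] rpy [-1.8e+02  1.0e-01  9.9e+00] shift mm [ 16.5 316.4   0. ] turn 0.198 F [ 0.5 -0.3 -1.6]
```

Call:
arm_command([
  [[2,42,0],0.03],
  [[4,84,0],0.07],
  [[7,126,0],0.11],
  [[9,168,0],0.15],
  [[11,210,0],0.198],
])

```text
time_s: 8.3
tool_pos: [0.4778, -0.1865, 0.34]
tool_rot: [-180.0, 0.1, -1.4]
force: [-0.1, -0.0, -0.6]
grip_width: 0.0241
grasp_force: 15.0
```

```bash
python3 -c "
from h import *
shift([.553,-.294,.24],-1.5)"
```

```text
t 8.3 TCP [ 0.4778 -0.1865  0.34  ] rpy [-1.8e+02  1.0e-01 -1.4e+00] shift mm [ 78.1 105.7  99.8] turn 0.001 F [-0.1 -0.  -0.6]
```

Call:
arm_command([
  [[26,35,0],0],
  [[52,70,0],0],
  [[78,106,10],0],
  [[78,106,55],0],
  [[78,106,100],0],
])

```text
time_s: 8.8
tool_pos: [0.554, -0.2941, 0.2385]
tool_rot: [-179.9, 0.0, -1.4]
force: [0.8, -0.6, -1.7]
grip_width: 0.0238
grasp_force: 15.0
```

Call:
arm_command([
  [[0,0,0],0],
  [[0,0,0],0],
  [[0,0,0],0],
  [[0,0,0],0],
  [[0,0,0],0],
])

```text
time_s: 9.3
tool_pos: [0.5545, -0.293, 0.2437]
tool_rot: [179.9, -0.2, -1.3]
force: [-0.6, 0.1, -0.3]
grip_width: 0.0237
grasp_force: 15.0
```

```bash
python3 -c "
from h import *
shift([.553,-.294,.24],-1.5)
im,d=viewer.read_camera('side'); im2,d=viewer.read_camera('scene')
a=cv2.resize(im[110:260,220:370],(400,400),interpolation=2);b=cv2.resize(im2[130:280,230:380],(400,400),interpolation=2);cv2.imwrite('pics/p4.png',np.hstack([a,b]))"
```

```text
t 9.3 TCP [ 0.5545 -0.293   0.2437] rpy [179.9  -0.2  -1.3] shift mm [-1.5  1.   3.7] turn 0.003 F [-0.6  0.1 -0.3]
```

View pics/p4.png

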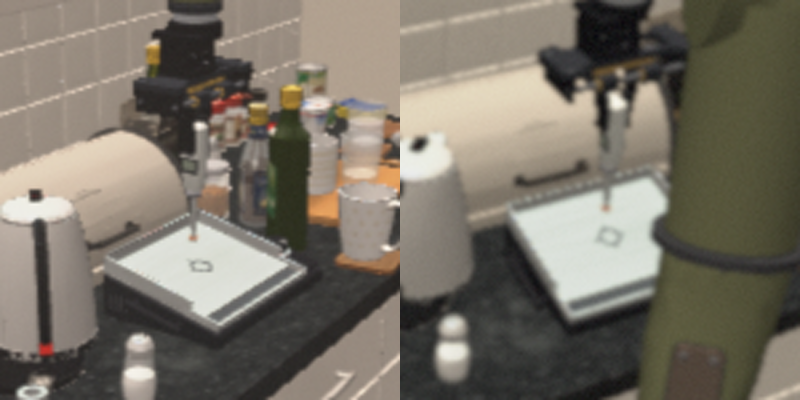

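The tip, at (192,238) in the left view, hangs above the plate just uphill of the ring at (201,266). It is ready to lower.

Call:
arm_command([
  [[0,0,10],0],
  [[0,0,20],0],
  [[0,0,26],0],
  [[0,0,31],0],
  [[0,0,34],0],
], grip_force=8)

```text
time_s: 9.9
tool_pos: [0.5533, -0.2926, 0.2064]
tool_rot: [-180.0, 0.1, -1.3]
force: [-0.9, -0.3, 1.5]
grip_width: 0.0243
grasp_force: 8.0
```

Call:
arm_command([
  [[0,0,0],0],
  [[0,0,0],0],
  [[0,0,0],0],
  [[0,0,0],0],
  [[0,0,0],0],
])

```text
time_s: 10.4
tool_pos: [0.5536, -0.2928, 0.2075]
tool_rot: [180.0, -0.0, -1.3]
force: [-1.1, 0.7, -0.4]
grip_width: 0.0241
grasp_force: 8.0
```

```bash
cat >> h.py <<'E'
def tip(save=None):
    fs=[env.get_obs() for _ in range(1)]; ims=[]; rays=[]
    for n,box in(("side",(150,235,260,340)),("scene",(170,250,270,345))):
        im,d,P,T,K=cloud(n); ims.append(im); r0,r1,c0,c1=box
        h=cv2.cvtColor(im,cv2.COLOR_BGR2HSV)[r0:r1,c0:c1]; m=(h[...,1]>70)&(h[...,0]<20)&(h[...,2]>80)
        z=P[r0:r1,c0:c1]; 
        with np.errstate(invalid='ignore'): m&=(np.linalg.norm(z[...,:2]-[.545,-.293],axis=-1)<.05)&(z[...,2]<.16)
        v,u=np.nonzero(m); 
        if len(u)==0: print(n,"no copper"); continue
        u,v=u.mean()+c0,v.mean()+r0
        print(n,"copper px",len(z[m]),round(u,1),round(v,1),np.nanmedian(z[m],0).round(4))
        rays.append((T[:3,3],T[:3,:3]@np.array([(u-K[0,2])/K[0,0],-(v-K[1,2])/K[1,1],-1])))
        # shaft and housing axis
        Q=P.reshape(-1,3); Q=Q[np.isfinite(Q).all(1)]
        C=[]
        for zz in np.arange(.09,.21,.02):
            S=Q[(abs(Q[:,2]-zz)<.01)&(np.linalg.norm(Q[:,:2]-[.535,-.293],axis=1)<.045)]
            if len(S)>3: C.append([zz,*np.median(S[:,:2],axis=0).round(3),len(S)])
        print(np.round(C,3).tolist())
    if len(rays)==2:
        A=sum(np.eye(3)-np.outer(r,r)/(r@r) for _,r in rays); b=sum((np.eye(3)-np.outer(r,r)/(r@r))@o for o,r in rays)
        print("tip triang",np.linalg.solve(A,b).round(4))
    if save: cv2.imwrite(save,np.hstack([cv2.resize(ims[0][110:260,220:370],(400,400),interpolation=2),cv2.resize(ims[1][130:280,230:380],(400,400),interpolation=2)]))
E
python3 -c "
from h import *
shift([.553,-.294,.2],-1.5)
tip('pics/p5.png')"
```

```text
t 10.4 TCP [ 0.5536 -0.2928  0.2075] rpy [180.   -0.   -1.3] shift mm [-0.6  1.2  7.5] turn 0.003 F [-1.1  0.7 -0.4]
side copper px 2 292.5 208.0 [ 0.5508 -0.2859  0.0711]
[[0.09, 0.552, -0.288, 9.0], [0.11, 0.553, -0.289, 10.0], [0.13, 0.551, -0.284, 15.0], [0.15, 0.549, -0.284, 38.0], [0.17, 0.548, -0.282, 46.0], [0.19, 0.545, -0.281, 47.0]]
scene no copper
```

Call:
arm_command([
  [[0,0,2],0],
  [[0,0,4],0],
  [[0,0,4.5],0],
  [[0,0,4.5],0],
  [[0,0,4.5],0],
], grip_force=5)

```text
time_s: 11.0
tool_pos: [0.5539, -0.2928, 0.203]
tool_rot: [180.0, -0.0, -1.3]
force: [-0.8, 0.2, 2.4]
grip_width: 0.024
grasp_force: 5.0
```

Call:
arm_command([
  [[-3,0,0],0],
  [[-6,0,0],0],
  [[-9,0,0],0],
  [[-12,0,0.5],0],
  [[-12,0,0.5],0],
])

```text
time_s: 11.5
tool_pos: [0.541, -0.2925, 0.2022]
tool_rot: [180.0, 0.0, -1.4]
force: [-1.0, 0.5, 0.7]
grip_width: 0.0241
grasp_force: 5.0
```

```bash
python3 -c "
from h import *
shift([.553,-.294,.2],-1.5)
tip('pics/p6.png')"
```

```text
t 11.5 TCP [ 0.541  -0.2925  0.2022] rpy [180.    0.   -1.4] shift mm [12.1  1.2  2.2] turn 0.003 F [-1.   0.5  0.7]
side copper px 2 292.5 208.0 [ 0.5523 -0.2882  0.07  ]
[[0.09, 0.551, -0.289, 15.0], [0.11, 0.549, -0.289, 11.0], [0.13, 0.542, -0.283, 21.0], [0.15, 0.541, -0.282, 38.0], [0.17, 0.539, -0.28, 48.0], [0.19, 0.533, -0.281, 55.0]]
scene copper px 1 306.0 216.0 [ 0.5518 -0.2909  0.0699]
[[0.09, 0.546, -0.292, 13.0], [0.11, 0.544, -0.291, 9.0], [0.13, 0.538, -0.287, 23.0], [0.15, 0.533, -0.286, 26.0], [0.17, 0.528, -0.283, 43.0], [0.19, 0.525, -0.286, 44.0]]
tip triang [ 0.5551 -0.293   0.0675]
```

The tip stays put while the housing swings, so the tilting works. I'll complete the swing, then firm the grip.

Call:
arm_command([
  [[-4,0,0.3],0],
  [[-8,0,0.8],0],
  [[-12,0,1.4],0],
  [[-16,0,2],0],
  [[-20,0,2.7],0],
])

```text
time_s: 12.1
tool_pos: [0.5212, -0.292, 0.1995]
tool_rot: [180.0, 0.0, -1.3]
force: [0.2, 0.8, 1.3]
grip_width: 0.024
grasp_force: 5.0
```

Call:
arm_command([
  [[0,0,0],0],
  [[0,0,0],0],
  [[0,0,0],0],
  [[0,0,0],0],
  [[0,0,0],0],
], grip_force=25)

```text
time_s: 12.6
tool_pos: [0.5212, -0.2921, 0.1993]
tool_rot: [-180.0, 0.1, -1.3]
force: [-2.0, -0.3, 1.9]
grip_width: 0.0238
grasp_force: 25.0
```

```bash
python3 -c "
from h import *
shift([.553,-.294,.2],-1.5)
tip('pics/p7.png')"
```

```text
t 12.6 TCP [ 0.5212 -0.2921  0.1993] rpy [-1.8e+02  1.0e-01 -1.3e+00] shift mm [31.8  1.2 -0.8] turn 0.003 F [-2.  -0.3  1.9]
side copper px 3 293.0 208.0 [ 0.5538 -0.2912  0.0681]
[[0.09, 0.547, -0.289, 12.0], [0.11, 0.542, -0.287, 12.0], [0.13, 0.533, -0.284, 24.0], [0.15, 0.532, -0.282, 42.0], [0.17, 0.523, -0.281, 50.0], [0.19, 0.515, -0.279, 49.0]]
scene no copper
```

View pics/p7.png

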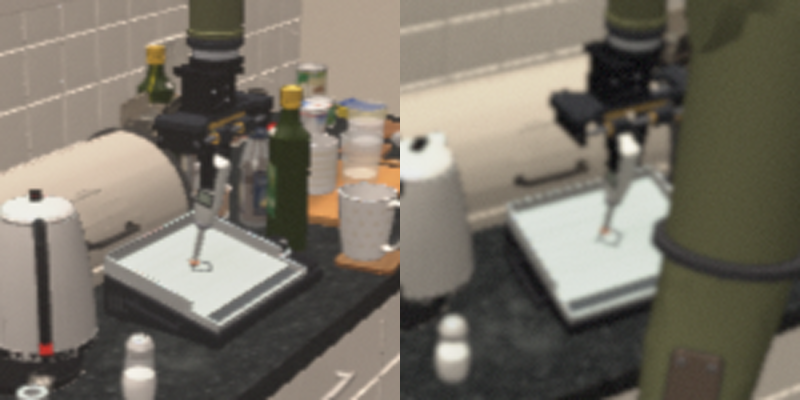

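The thermometer leans about 12–13° downhill, square to the plate, with its tip at (195,264) on the ring's uphill edge. I'll lift a little, shift 11 mm downhill and set it down again.

Call:
arm_command([
  [[-1,0,-6],0],
  [[-2.5,0,-12],0],
  [[-8,0.5,-11],0],
  [[-13.5,1,-9.6],0],
  [[-13.5,1,-9.6],0],
])

```text
time_s: 13.2
tool_pos: [0.5068, -0.2931, 0.2087]
tool_rot: [180.0, 0.1, -1.4]
force: [0.8, 0.1, -1.4]
grip_width: 0.0239
grasp_force: 25.0
```

Call:
arm_command([
  [[0.8,0,4],0],
  [[1.5,0,7],0],
  [[2,0,9.5],0],
  [[2.3,0,11.5],0],
  [[2.5,0,13],0],
])

```text
time_s: 13.7
tool_pos: [0.5107, -0.2926, 0.1962]
tool_rot: [-180.0, -0.0, -1.3]
force: [-1.2, 0.6, 2.0]
grip_width: 0.0238
grasp_force: 25.0
```

Call:
arm_command([
  [[0,0,0],0],
  [[0,0,0],0],
  [[0,0,0],0],
  [[0,0,0],0],
  [[0,0,0],0],
])

```text
time_s: 14.2
tool_pos: [0.5107, -0.2926, 0.1963]
tool_rot: [-180.0, -0.0, -1.3]
force: [-0.4, 1.1, 1.4]
grip_width: 0.0241
grasp_force: 25.0
```

```bash
python3 -c "
from h import *
shift([.5115,-.293,.197],-1.5)
tip('pics/p8.png')
a=[env.get_obs()]; 
for i in range(8): viewer.read_camera('wrist'); a.append(env.get_obs())
print(np.mean([o['force'] for o in a],0),np.mean([o['tool_pos'] for o in a],0))"
```

```text
t 14.2 TCP [ 0.5107 -0.2926  0.1963] rpy [-180.    -0.    -1.3] shift mm [ 0.8  0.4 -0.7] turn 0.003 F [-0.4  1.1  1.4]
side copper px 4 295.0 209.2 [ 0.5421 -0.2895  0.0673]
[[0.09, 0.537, -0.289, 13.0], [0.11, 0.533, -0.288, 12.0], [0.13, 0.524, -0.283, 27.0], [0.15, 0.516, -0.283, 42.0], [0.17, 0.513, -0.281, 49.0], [0.19, 0.503, -0.279, 54.0]]
scene copper px 1 308.0 218.0 [ 0.5366 -0.2901  0.0709]
[[0.09, 0.533, -0.292, 11.0], [0.11, 0.527, -0.29, 9.0], [0.13, 0.518, -0.286, 23.0], [0.15, 0.513, -0.284, 28.0], [0.17, 0.502, -0.284, 47.0], [0.19, 0.497, -0.288, 45.0]]
tip triang [ 0.5458 -0.2963  0.0633]
[-0.10482077  0.96989709  1.85160812] [ 0.51067201 -0.29264383  0.19618928]
```

View pics/p8.png

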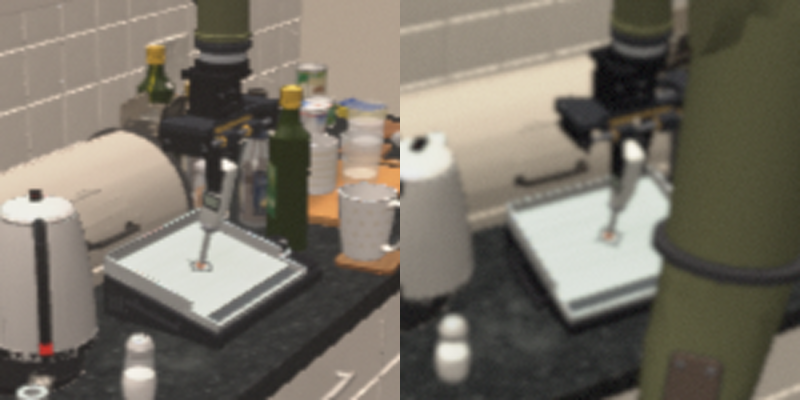

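The tip sits inside the ring, at (201,266) in the left view and (608,237) in the right, pressed with about 3 N. I'll press about 1.3 mm more and hold.

Call:
arm_command([
  [[0.1,0,0.5],0],
  [[0.2,0,1],0],
  [[0.3,0,1.3],0],
  [[0.3,0,1.3],0],
  [[0.3,0,1.3],0],
])

```text
time_s: 15.2
tool_pos: [0.511, -0.2927, 0.1949]
tool_rot: [-180.0, -0.0, -1.3]
force: [-0.3, 1.6, 3.2]
grip_width: 0.0239
grasp_force: 25.0
```

Call:
arm_command([
  [[0,0,0],0],
  [[0,0,0],0],
  [[0,0,0],0],
  [[0,0,0],0],
  [[0,0,0],0],
])

```text
time_s: 15.7
tool_pos: [0.5109, -0.2927, 0.1949]
tool_rot: [180.0, -0.0, -1.3]
force: [-0.6, 2.0, 1.6]
grip_width: 0.0239
grasp_force: 25.0
```

Call:
arm_command([
  [[0,0,0],0],
  [[0,0,0],0],
  [[0,0,0],0],
  [[0,0,0],0],
  [[0,0,0],0],
])

```text
time_s: 16.2
tool_pos: [0.5109, -0.2927, 0.1949]
tool_rot: [180.0, -0.0, -1.3]
force: [-1.1, 1.3, 1.7]
grip_width: 0.024
grasp_force: 25.0
```

Call:
arm_command([
  [[0,0,0],0],
  [[0,0,0],0],
  [[0,0,0],0],
  [[0,0,0],0],
  [[0,0,0],0],
])

```text
time_s: 16.7
tool_pos: [0.5109, -0.2927, 0.1949]
tool_rot: [180.0, -0.0, -1.3]
force: [0.3, 2.1, 2.5]
grip_width: 0.024
grasp_force: 25.0
```

Call:
arm_command([
  [[0,0,0],0],
  [[0,0,0],0],
  [[0,0,0],0],
  [[0,0,0],0],
  [[0,0,0],0],
])

```text
time_s: 17.2
tool_pos: [0.5109, -0.2927, 0.1948]
tool_rot: [-180.0, 0.0, -1.3]
force: [-0.4, 2.0, 2.4]
grip_width: 0.024
grasp_force: 25.0
```

```bash
python3 -c "
from h import *
tip()
a=[];S=[]
for i in range(10):
    viewer.read_camera('wrist'); o=env.get_obs(); a.append(o)
print(np.mean([o['force'] for o in a],0),np.mean([o['tool_pos'] for o in a],0),a[-1]['time_s'])
im,d,P,T,K=cloud('side'); C=[]
# axis from image: white/steel silhouette centres per row by depth, projected model lines for tilts
for t in (8,10,12,14,16,18):
    ax=np.array([-np.sin(np.radians(t)),0,np.cos(np.radians(t))]); tp=np.array([.543,-.294,.065]); uv=[]
    for L in (.02,.05,.095,.13,.16):
        X=T[:3,:3].T@(tp+L*ax-T[:3,3]); uv.append([K[0,2]+K[0,0]*X[0]/-X[2],K[1,2]-K[1,1]*X[1]/-X[2]])
    print(t,np.round(uv,1).tolist())
m=np.isfinite(P[...,0])&(np.linalg.norm(P[...,:2]-[.525,-.29],axis=-1)<.04)&(P[...,2]>.085)
for v in range(165,206,4):
    u=np.nonzero(m[v])[0]; g=im[v,285:320].max(-1); print(v,u.min() if len(u) else 0,u.max() if len(u) else 0)
"
```

```text
side copper px 4 294.8 208.8 [ 0.5427 -0.2891  0.0682]
[[0.09, 0.536, -0.289, 13.0], [0.11, 0.53, -0.287, 11.0], [0.13, 0.521, -0.284, 30.0], [0.15, 0.518, -0.282, 40.0], [0.17, 0.511, -0.28, 51.0], [0.19, 0.503, -0.28, 53.0]]
scene copper px 1 308.0 218.0 [ 0.5413 -0.2934  0.0668]
[[0.09, 0.532, -0.291, 13.0], [0.11, 0.527, -0.29, 7.0], [0.13, 0.518, -0.286, 25.0], [0.15, 0.507, -0.285, 30.0], [0.17, 0.503, -0.282, 44.0], [0.19, 0.496, -0.285, 50.0]]
tip triang [ 0.5458 -0.2957  0.0647]
[0.18842266 1.93301851 2.10696012] [ 0.51089723 -0.29274566  0.19485031] 17.8
8 [[296.0, 204.6], [297.0, 197.5], [298.5, 186.7], [299.7, 178.1], [300.8, 170.6]]
10 [[296.2, 204.6], [297.4, 197.7], [299.3, 187.0], [300.8, 178.5], [302.1, 171.0]]
12 [[296.3, 204.7], [297.8, 197.8], [300.0, 187.3], [301.8, 178.9], [303.3, 171.6]]
14 [[296.5, 204.8], [298.2, 198.0], [300.8, 187.6], [302.8, 179.4], [304.6, 172.1]]
16 [[296.6, 204.9], [298.5, 198.2], [301.5, 188.0], [303.8, 179.9], [305.9, 172.8]]
18 [[296.8, 205.0], [298.9, 198.4], [302.2, 188.4], [304.8, 180.4], [307.1, 173.4]]
165 308 309
169 300 308
173 297 308
177 297 308
181 296 307
185 296 306
189 296 304
193 296 302
197 297 300
201 296 298
205 295 296
```

```bash
python3 -c "
from h import *
print(env.sign_off())"
```

```text
the job is handed in; nothing more can be done
None
```

I handed the job in after about 3 s of holding the tip in the ring, with the thermometer still held there. By my measurements it was pressing with about 3–4 N, square to the plate to within a couple of degrees; the sign-off gave no verdict.

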